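# Tilt the rolling pin out of the half-decked utensil box and hold it over the board

## Robot

A 6-joint arm with a two-finger parallel gripper is mounted at the origin on a cart in front of the work surface, level with it; the furniture and walls round the work are solid. World frame = base frame: x ahead of the robot, y to its left, z up, the work surface at z = 0. Lengths are in m, angles in degrees, forces in N, time in s.
With the tool pointing down it reaches from about 0.15 to 0.775 m from the base axis. Payload 6.1 kg.
Tool frame: the origin (TCP) lies on the mounting face of the last link; the fingertips stand 173 mm ahead of it and the grasp point (between the pads) lies 155 mm ahead of it (r.pinch_z is the distance from the TCP to the grasp point, in m); z points along the fingers, y is the line along which they close (so a half turn about z gives the same grasp; the last joint's range is limited). The gripper opens to 85 mm and grips with 20 to 120 N. Pads are 22 mm wide; open, the fingers measure 114 mm over their backs; the gripper's body (76 mm by 85 mm) begins 54 mm behind the grasp point. The pads swing forward as they close: fully open they stand 13 mm farther back than shut.
Start: joints at [-70.588, 7.208, -2.269, 80.523, 0, 90], TCP at [0.174, -0.495, 0.405] pointing down, gripper open.
Joint ranges: [-155.77, 155.77], [-54.66, 111.73], [-72.52, 77.12], [-102.08, 115.82], [-83.92, 84.16], [-180, 180]. Speed limits (degrees/s): [136.94, 136.94, 172.46, 180, 180, 180].

## Interface

Orientations are given as a 3x3 rotation matrix whose columns are the frame's x, y, z axes.
In Python, from rig import r gives the robot as it stands.
- The arm moves only by the shell command python3 -m creep 'ROWS' [FORCE]. ROWS is JSON, a list of rows, each a list of 7 numbers: the opening, from -1 (shut) to 1 (fully open), then the shift along the tool's x, y, z in m, then the turn, a rotation vector about the tool's x, y, z in rad. A call has 1 to 8 rows; each row is the pose to reach, as a shift and turn from the pose commanded when the call began, along the tool's axes at that moment; what a row does not reach only later rows make up. A row lasts 1/8 s, in which the tool goes at most 62.5 mm and 10.7 degrees, less where a joint would pass 70% of its speed; a pose out of reach is approached as far as the arm can. A call with a gripper value outside its range is refused whole. The fingers move at their own pace and stop on an object; FORCE is the grip in N (left out, the last holds). Time passes only in rows, so rows that repeat a pose let the fingers close. It gives the time, the measured TCP pose, the force, the opening and the grip force at its end, in the units of the state.
- r.read_state(): the state, without advancing time (a new reading comes with each control period).
- r.snapshot(name): name is "scene" or "top" or "wrist"; returns a dict with "color" (400x640x3 uint8, red, green, blue), "vfov" (degrees; the focal length in pixels is half the picture's height over the tangent of half this angle, whatever the lens; pixels are square), "cx", "cy" (the principal point, pixels), "R" (3x3) and "t" (3): a world point X has camera coordinates R X + t; the wrist camera has in their place "mount" (4x4, takes a point from camera to tool coordinates, whose origin is the TCP and whose axes are the flange's). Camera axes: x right, y down, z forward; pixel columns grow to the right and rows downward; lengths in m; the calibration is good to about 2 mm. A picture is of the moment at which its call begins: read the wrist's pose just before it. There is no depth.
- r.job_done(): hands the job in; it is judged then, once.
The state is a dict: "time_s": time; "joints": joint angles; "qvel": joint speeds; "joint_torque": joint torques, N m; "tool_pos": TCP position; "eef_rot": TCP orientation; "force": force on the tool from outside, world axes, zero at the start; "torque": the same for the moment, N m; "grip_width": finger opening in m; "grip_force": force on a finger pad.
Only numpy, scipy, OpenCV 4.12 (cv2) and the standard library are available. Lean on these libraries where they do the work, as an engineer would, in place of code of your own. Each camera call takes 0.05 s, during which the arm holds its last target. There are 200 camera calls.

## Task

Get the rolling pin out of the dark wooden utensil box: the pin is longer than the opening, so raise the end that lies in the open first and draw the other end out from under the fixed deck, without dragging or lifting the box. Then finish while holding the pin: keep it gripped, level and still, its middle over the middle of the serving board and 10 to 15 cm above it, clear of both board and box. Leave the board, the mug and the timer where they stand.

Things in the scene. Friction and masses are not known exactly. Their poses are not given: they have to be found in the camera images.
- utensil_box: Dark wooden utensil box, loose, 1.6 kg, 360 x 150 mm, 92 mm high, walls 10 mm, floor 6 mm thick. Origin: centre of its underside; x along its length, z up. A fixed 8 mm deck (underside 84 mm up) roofs the -x end from x = -180 to -70 mm, a lip at the same height roofs x = 150 to 180 mm. Between them is the opening.
- box_mouth (a point): Middle of the opening's length, x = 40 mm in the box frame, 92 mm up. The opening is 220 mm long and 130 mm wide inside; its side walls are only 66 mm high. Two dowel cradles on the box floor (tops 20 mm up, within 15 mm of the middle line) at x = -82..-58 and 38..62 mm of the box frame carry the pin's barrel.
- pin_center (a point): Centre of the pale rolling pin: 280 mm long, 0.2 to 0.45 kg; barrel 32 mm diameter, 160 mm long; at each end a 60 mm handle, at most 19 mm thick. Its x axis runs along it from decked to open end. At the start it lies level on the box's middle line, centre 33 mm above the box's underside, at box x = -15 to -5 mm, x axes alike; its middle is free to grip across the barrel from above.
- pin_decked_end (a point): Tip of the rolling pin's handle that starts under the deck, on the pin's axis 140 mm from its centre.
- pin_open_end (a point): Tip of the other handle, which starts in the opening, on the axis 140 mm from the centre on the opposite side.
- board_center (a point): Centre of the top of the serving board, a pale oval board with a brown edge, 180 x 274 mm (long side its y), 10 mm thick, flat on the worktop and loose.
- mug: Olive and brown mug, 120 x 87 x 72 mm, loose bystander; origin at its underside.
- timer: Round kitchen timer, black over white, 63 mm wide, 54 mm high, loose bystander; origin at its underside.

How it is judged (in metres and radians):
On the way, in this order (a step that is already met when the one before it is completed fails the run):
1. the open end of the pin is raised above the box while the other end is still inside, under the deck (z of pin_open_end in the frame of utensil_box above 0.1 m and z of pin_decked_end in the frame of utensil_box below 0.084 m and x of pin_decked_end in the frame of utensil_box between -0.18 and -0.07 m), for 0.1 s.
2. both ends of the pin are out, above the box (height (world z) of each of pin_decked_end, pin_open_end above 0.1 m), for 0.1 s.
At the end, for the whole second after the job is handed in: The pin is held in the fingers (more than 1 N), level within 0.2 rad, still, its centre within 30 mm of the board's centre seen from above and 80 to 220 mm above the worktop, touching neither board nor box; the box is within 15 mm and the board within 30 mm of where they started (horizontal distance between pin_center and board_center below 0.03 m and height (world z) of pin_center between 0.08 and 0.22 m and angle between pin_center's own x axis and vertical between 1.371 and 1.771 rad and contact force between rolling_pin and the fingers above 1 N and contact force between rolling_pin and board below 0.05 N and contact force between rolling_pin and utensil_box below 0.05 N and linear speed of rolling_pin below 0.03 m/s and angular speed of rolling_pin below 0.2 rad/s and distance of utensil_box from where it was at the start of the episode below 0.015 m and distance of board_center from where it was at the start of the episode below 0.03 m); the arm keeps its last pose, push and grip.
It fails at once if the utensil box is dragged or lifted more than 15 mm or tipped (distance of utensil_box from where it was at the start of the episode above 0.015 m or angle between utensil_box's own z axis and vertical above 0.15 rad).
It fails at once if the serving board is moved more than 30 mm (distance of board_center from where it was at the start of the episode above 0.03 m).
It fails at once if a bystander is moved more than 30 mm or knocked over (distance of any of mug, timer from where it was at the start of the episode above 0.03 m or angle between any of mug, timer's own z axis and vertical above 0.4 rad).
It also fails if it takes over 40 s, if anything falls off the work surface, if the arm or the gripper's body presses on something with over 40 N, if the wrist force passes 120 N, or if a joint passes its speed limit or range.

## Working session

There is one attempt and no reset: what is moved stays moved. The work goes in short steps, Python scripts to look and compute and a shell command to move; the robot and the scene stay as the last step left them, time stands still between calls to the robot, and variables do not carry over. Pictures are saved under pics/ and viewed, at most 10 in all, crops included, and the job is handed in when it is done.

```bash
mkdir -p pics; cat > h.py <<'E'
import numpy as np, cv2
from rig import r
def snap(n,f):
    s=r.read_state(); d=r.snapshot(n); cv2.imwrite('pics/'+f,d["color"][:,:,::-1])
    return s,d
def cam(d,s=None):
    f=200/np.tan(np.radians(d["vfov"])/2)
    if "R" in d: R=np.array(d["R"]);t=np.array(d["t"]);Rw=R.T;o=-R.T@t
    else:
        M=np.array(d["mount"]);E=np.array(s["eef_rot"]);Rw=E@M[:3,:3];o=np.array(s["tool_pos"])+E@M[:3,3]
    return f,d["cx"],d["cy"],Rw,o
def ray(c,u,v):
    f,cx,cy,Rw,o=c; return o,Rw@np.array([(u-cx)/f,(v-cy)/f,1])
def atz(c,u,v,z):
    o,q=ray(c,u,v); return o+q*(z-o[2])/q[2]
def tri(*obs):
    A=0;b=0
    for c,u,v in obs:
        o,q=ray(c,u,v);q=q/np.linalg.norm(q);P=np.eye(3)-np.outer(q,q);A=A+P;b=b+P@o
    return np.linalg.solve(A,b)
E
python3 - <<'E'
from h import *
import pickle
o={}
for n in("top","scene","wrist"):
    s,d=snap(n,n+'0.png'); o[n]=cam(d,s); print(n,o[n])
pickle.dump(o,open('c0.pkl','wb')); print(s)
E
```

```text
top (np.float64(421.30922991139886), 318.9879962488001, 199.51247379794208, array([[-0.01148061, -0.98560418,  0.16867899],
       [-0.99985894,  0.01338343,  0.01014813],
       [-0.01225955, -0.16853869, -0.9856188 ]]), array([0.28593961, 0.20834432, 1.03142603]))
scene (np.float64(394.88882609809997), 319.1476800076616, 203.89526507055177, array([[-0.84705339, -0.38076962,  0.37083023],
       [-0.53116977,  0.58155931, -0.61615537],
       [ 0.01895347, -0.7188903 , -0.69486509]]), array([0.09895817, 0.7898851 , 0.73857208]))
wrist (np.float64(353.0944136383357), 317.51154077779097, 202.62343410781872, array([[ 0.33148975, -0.89341005, -0.3032046 ],
       [-0.94345823, -0.31426242, -0.1054784 ],
       [-0.00105035,  0.32102588, -0.94706984]]), array([ 0.25263897, -0.46766398,  0.3736609 ]))
{'time_s': 0.1, 'joints': array([-7.05897179e+01,  7.23763659e+00, -2.31888574e+00,  8.05219337e+01,
       -2.62760474e-03,  9.00025506e+01]), 'qvel': array([ 0.03133846, -0.05872007,  0.11817065,  0.04217315, -0.00693403,
        0.05088621]), 'joint_torque': array([-3.87694317e-04, -4.36899734e+01,  3.53609598e+01,  1.35527813e-02,
       -3.90569301e-05, -6.01381302e-06]), 'tool_pos': array([ 0.17443356, -0.49506422,  0.40402162]), 'eef_rot': array([[ 9.43177806e-01,  3.32288095e-01, -4.98319075e-04],
       [ 3.32288466e-01, -9.43176943e-01,  1.27624733e-03],
       [-4.59212678e-05, -1.36931384e-03, -9.99999061e-01]]), 'force': array([0.59405621, 0.10527152, 0.75280021]), 'torque': array([ 0.0106046 ,  0.01311752, -0.02032089]), 'grip_force': 0.0, 'grip_width': 0.08528450762074234}
```

View pics/top0.png

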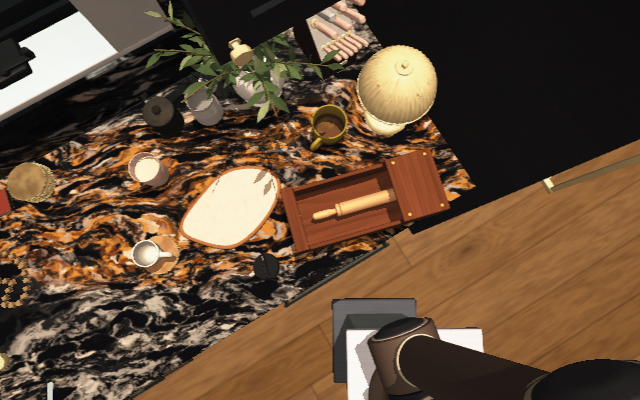

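View pics/scene0.png

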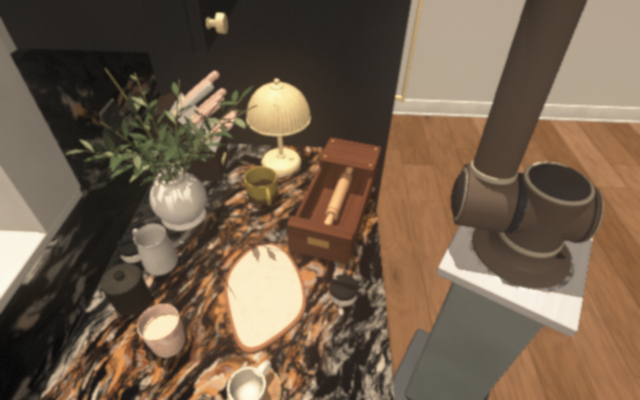

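The top view shows the pin's open tip near (313,215), the deck at (393-450, 150-225), the board centred near (232,207), the mug at (328,125) and the timer at (266,266). A tall lamp stands behind the box. I'll enlarge both views.

```bash
python3 - <<'E'
import cv2
a=cv2.imread('pics/top0.png')[135:285,170:470]
cv2.imwrite('pics/topc.png',cv2.resize(a[:,:],(800,400),interpolation=cv2.INTER_CUBIC))
b=cv2.imread('pics/scene0.png')[130:360,210:400]
cv2.imwrite('pics/scenec.png',cv2.resize(b,None,fx=2.6,fy=2.6,interpolation=cv2.INTER_CUBIC))
E
```

```text
(no output)
```

View pics/topc.png

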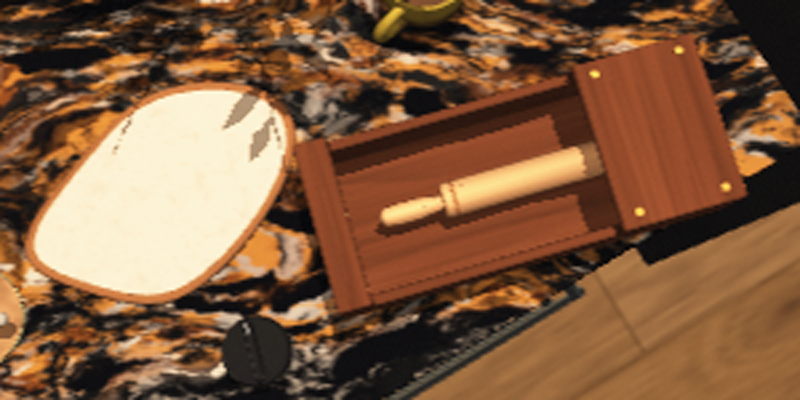

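View pics/scenec.png

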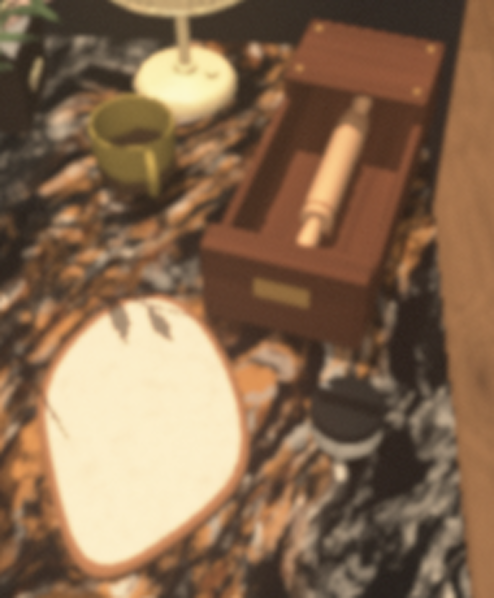

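The enlarged top crop shows the box's top corners at (297,145), (338,313), (695,36) and (746,192), the deck edge at (573,70)-(622,233), the pin tip at (381,218) and the barrel shoulder near (449,200). The scene crop shows the matching corners at (204,238), (368,287), (312,20) and (443,43), and the tip at (305,247).

```bash
python3 - <<'E'
from h import *
import pickle
o=pickle.load(open('c0.pkl','rb'));T,S=o['top'],o['scene']
k=800/300
t=lambda u,v:(T,170+u/k,135+v/k)
s=lambda u,v:(S,210+u/2.6,130+v/2.6)
np.set_printoptions(precision=4,suppress=True)
for n,a,b in [('lip+x',(297,145),(204,238)),('lip-x',(338,313),(368,287)),('deck+x',(695,36),(312,20)),('deck-x',(746,192),(443,43)),('tip',(381,218),(306,243)),('shoulder',(449,200),(318,212))]:
    print(n,tri(t(*a),s(*b)))
C=[atz(*t(*p),.092) for p in[(297,145),(338,313),(746,192),(695,36)]]
print(C); c=np.mean(C,0); ax=(C[0]+C[1]-C[2]-C[3]);ax/=np.linalg.norm(ax)
print('box',c,ax,np.degrees(np.arctan2(ax[1],ax[0])),[np.linalg.norm(C[i]-C[i-1]) for i in range(4)])
for n,p in[('tip',(381,218)),('sh',(449,200)),('deckend barrel',(590,162))]:
    q=atz(*t(*p),.033);print(n,q,(q-c)@ax)
# board by colour
im=cv2.imread('pics/top0.png'); m=(im.min(2)>150).astype(np.uint8); m[:, :178]=0;m[:,284:]=0;m[:160]=0;m[252:]=0
m=cv2.morphologyEx(m,cv2.MORPH_OPEN,np.ones((3,3),np.uint8))
n,l,st,ce=cv2.connectedComponentsWithStats(m);i=1+np.argmax(st[1:,4])
co=max(cv2.findContours((l==i).astype(np.uint8),0,1)[0],key=len);h=cv2.convexHull(co)
P=np.array([atz(T,*q[0],.01)[:2] for q in h],np.float32);print('board rect',cv2.minAreaRect(P),P.mean(0))
M=cv2.moments(P.reshape(-1,1,2));print(M['m10']/M['m00'],M['m01']/M['m00'])
print('extents',[atz(T,170+u/k,135+v/k,.01)[:2] for u,v in[(200,86),(25,250),(296,135),(165,303)]])
for n,p,z in[('timer',(257,350),.05),('mug',(330,120),.08)]:pass
print('timer',atz(*t(257,350),.054),'mug',atz(T,328,122,.07),'mughandle',atz(T,314,147,.06))
E
```

```text
lip+x [0.4711 0.3032 0.0927]
lip-x [0.3283 0.2689 0.0852]
deck+x [ 0.5668 -0.042   0.0833]
deck-x [ 0.4258 -0.0769  0.0881]
tip [0.4108 0.2326 0.0588]
shoulder [0.4306 0.1728 0.0369]
[array([0.4713, 0.3033, 0.092 ]), array([0.3285, 0.2687, 0.092 ]), array([ 0.4257, -0.0756,  0.092 ]), array([ 0.5624, -0.0404,  0.092 ])]
box [0.447 0.114 0.092] [-0.2639  0.9645  0.    ] 105.30309108949872 [np.float64(0.35553786058285264), np.float64(0.14686652639322542), np.float64(0.3576837665565775), np.float64(0.14117203411569285)]
tip [0.4152 0.2337 0.033 ] 0.12382850850894597
sh [0.4307 0.1725 0.033 ] 0.06073865578643169
deckend barrel [0.4636 0.0449 0.033 ] -0.07106574761063703
board rect ((0.44670549035072327, 0.43163245916366577), (0.15602053701877594, 0.240345299243927), 51.488037109375) [0.4376 0.4456]
0.44670074297235746 0.4335997677707324
extents [array([0.545 , 0.4027]), array([0.393 , 0.5605]), array([0.4969, 0.3125]), array([0.3431, 0.4309])]
timer [0.2995 0.3409 0.054 ] mug [0.6381 0.1945 0.07  ] mughandle [0.5797 0.2288 0.06  ]
```

```bash
python3 -m creep '[[1,0.03,-0.03,0,0,0,-0.1],[1,0.06,-0.06,0,0,0,-0.2],[1,0.09,-0.095,0,0,0,-0.3],[1,0.12,-0.13,0,0,0,-0.4],[1,0.15,-0.16,0,0,0,-0.5],[1,0.18,-0.19,0,0,0,-0.6],[1,0.21,-0.22,0,0,0,-0.7],[1,0.23,-0.244,0,0,0,-0.75]]' 60
cat >> h.py <<'E'
def go(p,a,tilt=0):
    """shift+turn from present pose to TCP p, with tool x = a (horizontal dir) raised by tilt rad"""
    from scipy.spatial.transform import Rotation as Ro
    s=r.read_state();E=np.array(s["eef_rot"]);a=np.append(np.array(a)[:2]/np.linalg.norm(a[:2]),0);z=np.array([0,0,-1.])
    D=np.column_stack([a,np.cross(z,a),z])@Ro.from_euler('y',tilt).as_matrix()
    print('shift',np.round(E.T@(np.array(p)-s["tool_pos"]),4),'turn',np.round(Ro.from_matrix(E.T@D).as_rotvec(),4))
E
python3 - <<'E'
from h import *
import pickle
go([.445,.122,.40],[-.264,.9645])
o=pickle.load(open('c0.pkl','rb'));T,S=o['top'],o['scene']
print('lamp tip',tri((T,404,67),(S,278,82)),'shade edge',[atz(T,u,v,.25) for u,v in[(400,123),(358,88)]])
k=800/300
P=np.array([atz(T,170+u/k,135+v/k,.01)[:2] for u,v in[(27,250),(45,205),(85,150),(130,108),(165,90),(215,86),(265,94),(292,115),(298,150),(285,185),(250,235),(210,275),(175,300),(130,300),(70,283),(35,268)]],np.float32)
print(cv2.minAreaRect(P)); M=cv2.moments(P.reshape(-1,1,2));print(M['m10']/M['m00'],M['m01']/M['m00'])
E
```

```text
time_s: 1.15
tool_pos: [0.3106, -0.1871, 0.4046]
eef_rot: [[0.461, 0.887, 0.0], [0.887, -0.461, 0.0], [0.0, -0.0, -1.0]]
force: [0.4, -1.2, 0.7]
grip_width: 0.0856
grip_force: 0.0
shift [ 0.3362 -0.0232  0.0046] turn [ 0.000e+00 -1.000e-04 -7.462e-01]
lamp tip [0.67766087 0.04717888 0.26212284] shade edge [array([0.56791483, 0.05771725, 0.25      ]), array([0.64133124, 0.13703298, 0.25      ])]
((0.4457826316356659, 0.43080613017082214), (0.17317089438438416, 0.2505319118499756), 55.27249526977539)
0.445506973239434 0.43096683090058485
```

```bash
python3 -m creep '[[1,0.042,-0.003,0,0,0,-0.1],[1,0.084,-0.006,0,0,0,-0.2],[1,0.126,-0.009,0,0,0,-0.3],[1,0.168,-0.012,0,0,0,-0.4],[1,0.21,-0.015,0,0,0,-0.5],[1,0.255,-0.018,0,0,0,-0.6],[1,0.3,-0.02,0,0,0,-0.7],[1,0.336,-0.023,0.005,0,0,-0.746]]'
python3 -m creep '[[1,0,0,0,0,0,0],[1,0,0,0,0,0,0]]'
python3 - <<'E'
from h import *
import pickle
s,d=snap('wrist','w1.png');pickle.dump(cam(d,s),open('c1.pkl','wb'));print(cam(d,s)[3:])
E
```

```text
time_s: 2.15
tool_pos: [0.4462, 0.1215, 0.3996]
eef_rot: [[-0.264, 0.965, 0.0], [0.965, 0.264, 0.0], [-0.0, 0.0, -1.0]]
force: [1.0, -0.5, -0.5]
grip_width: 0.0853
grip_force: 0.0
time_s: 2.4
tool_pos: [0.4454, 0.1196, 0.3994]
eef_rot: [[-0.261, 0.965, -0.001], [0.965, 0.261, -0.001], [-0.0, -0.001, -1.0]]
force: [-0.1, -0.4, 0.1]
grip_width: 0.0854
grip_force: 0.0
(array([[ 0.96559219,  0.24706445,  0.08118428],
       [ 0.26005046, -0.91448709, -0.30997924],
       [-0.00234288,  0.32042554, -0.94727081]]), array([0.42448811, 0.199036  , 0.36906549]))
```

View pics/w1.png

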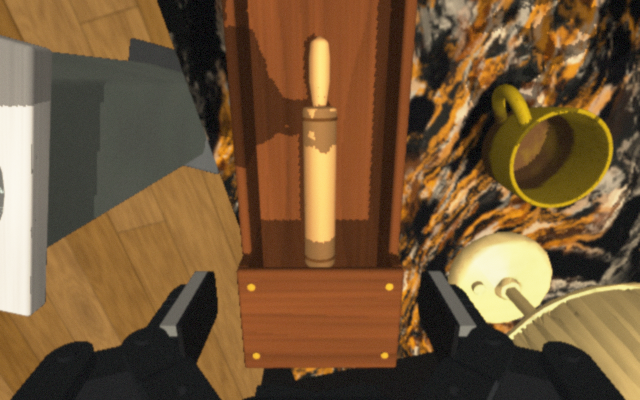

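The wrist view shows the pin upright in the image: tip (319,38), shoulder (319,108) and deck-side barrel end near (319,266), just ahead of the deck edge at row 268. The fingers straddle it evenly.

```bash
python3 - <<'E'
from h import *
import pickle
np.set_printoptions(precision=4,suppress=True)
T=pickle.load(open('c0.pkl','rb'))['top'];W=pickle.load(open('c1.pkl','rb'));k=800/300
t=lambda u,v:(T,170+u/k,135+v/k)
c=np.array([.447,.114]);a=np.array([-.2639,.9645])
for n,p,w in[('tip',(381,218),(319,38)),('sh',(447,201),(319,108)),('end',(590,162),(319,262))]:
    x=tri((W,*w),t(*p));q=atz(W,*w,.033); print(n,x,q,(q[:2]-c)@a)
q=[atz(W,u,v,.092) for u,v in[(243,268),(400,268),(396,366),(247,366)]];print('deck',q,[(x[:2]-c)@a for x in q],np.mean(q,0))
p1=atz(W,319,38,.033);p2=atz(W,319,255,.033);d=(p1-p2)[:2];d/=np.linalg.norm(d);print('axis',d)
pc=p1[:2]-d*.14;g=pc+d*.025;print('centre',pc,'grip',g)
go([*g,.195],d)
E
```

```text
tip [0.4151 0.2342 0.0362] [0.4153 0.235  0.033 ] 0.12510121864322135
sh [0.4313 0.1757 0.0199] [0.4307 0.1783 0.033 ] 0.06630198733152935
end [0.4597 0.0526 0.0843] [0.4722 0.025  0.033 ] -0.0924892707345962
deck [array([0.4005, 0.0323, 0.092 ]), array([0.5344, 0.0685, 0.092 ]), array([ 0.5666, -0.035 ,  0.092 ]), array([ 0.4254, -0.0733,  0.092 ])] [np.float64(-0.06656334689285655), np.float64(-0.06693695160700706), np.float64(-0.17525899026694117), np.float64(-0.174999057414789)] [ 0.4817 -0.0019  0.092 ]
axis [-0.2614  0.9652]
centre [0.4519 0.0999] grip [0.4454 0.124 ]
shift [0.0047 0.0014 0.2047] turn [-0.0006  0.0002 -0.0013]
```

```bash
python3 -m creep '[[0.5,0.005,0.001,0.03,0,0,0],[0.5,0.005,0.001,0.06,0,0,0],[0.5,0.005,0.001,0.09,0,0,0],[0.5,0.005,0.001,0.12,0,0,0],[0.5,0.005,0.001,0.145,0,0,0],[0.5,0.005,0.001,0.17,0,0,0],[0.5,0.005,0.001,0.19,0,0,0],[0.5,0.005,0.001,0.203,0,0,0]]' 70
python3 -m creep '[[0.5,0,0,0,0,0,0],[-0.2,0,0,0,0,0,0],[-0.6,0,0,0,0,0,0],[-1,0,0,0,0,0,0],[-1,0,0,0,0,0,0],[-1,0,0,0,0,0,0],[-1,0,0,0,0,0,0]]' 70
```

```text
time_s: 3.45
tool_pos: [0.445, 0.1239, 0.1962]
eef_rot: [[-0.259, 0.966, -0.0], [0.966, 0.259, -0.0], [-0.0, -0.0, -1.0]]
force: [0.4, -0.5, 0.2]
grip_width: 0.0641
grip_force: 0.0
time_s: 4.32
tool_pos: [0.4454, 0.1249, 0.198]
eef_rot: [[-0.261, 0.965, 0.001], [0.965, 0.261, -0.0], [-0.0, 0.001, -1.0]]
force: [-3.0, -1.6, 7.2]
grip_width: 0.0297
grip_force: 68.6
```

```bash
python3 -m creep '[[-1,-0.008,0,-0.005,0,0.05,0],[-1,-0.0155,0,-0.01,0,0.1,0],[-1,-0.023,0,-0.015,0,0.15,0],[-1,-0.031,0,-0.0195,0,0.2,0],[-1,-0.0385,0,-0.0235,0,0.25,0],[-1,-0.046,0,-0.027,0,0.3,0],[-1,-0.053,0,-0.03,0,0.35,0],[-1,-0.06,0,-0.033,0,0.4,0]]' 70
python3 -m creep '[[-1,0,0,0,0,0,0],[-1,0,0,0,0,0,0]]' 70
python3 - <<'E'
from h import *
import pickle
s,d=snap('scene','s2.png'); b=cv2.imread('pics/s2.png')[120:300,240:440]
cv2.imwrite('pics/s2c.png',cv2.resize(b,None,fx=3,fy=3,interpolation=cv2.INTER_CUBIC))
E
```

```text
time_s: 5.32
tool_pos: [0.4611, 0.0667, 0.23]
eef_rot: [[-0.24, 0.965, -0.102], [0.889, 0.261, 0.377], [0.39, 0.0, -0.921]]
force: [-0.5, -0.2, -3.1]
grip_width: 0.0299
grip_force: 69.3
time_s: 5.58
tool_pos: [0.461, 0.0671, 0.2297]
eef_rot: [[-0.24, 0.965, -0.101], [0.89, 0.261, 0.375], [0.389, -0.0, -0.921]]
force: [-0.7, 0.9, -1.1]
grip_width: 0.0295
grip_force: 69.3
```

View pics/s2c.png

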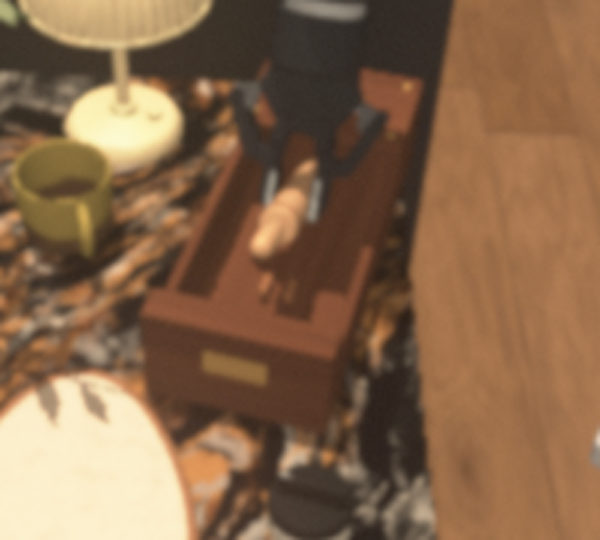

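The pin is tilted up in the fingers, with its open tip near crop (262,248), which is scene (327,203). The box has not moved. I'll check the tip height before drawing the pin out.

```bash
python3 - <<'E'
from h import *
import pickle
S=pickle.load(open('c0.pkl','rb'))['scene'];a=np.array([-.2614,.9652]);n=np.array([.9652,.2614])
c=np.array([.4519,.0999])
for p in[(327.3,202.7),(341,175)]:
    o,q=ray(S,*p);l=((c-o[:2])@n)/(q[:2]@n);x=o+l*q;print(x,'along from pin start centre',(x[:2]-c)@a)
s=r.read_state();print(s['tool_pos']+s['eef_rot'][:,2]*.155)
E
```

```text
[0.41861187 0.22281394 0.11431747] along from pin start centre 0.12733805689646222
[0.45208214 0.09922747 0.09497944] along from pin start centre -0.0006967408192035441
[0.44513501 0.12532224 0.08681237]
```

```bash
python3 -m creep '[[-1,-0.0035,0,-0.0045,0,0.035,0],[-1,-0.007,0,-0.009,0,0.07,0],[-1,-0.007,0,-0.009,0,0.07,0],[-1,-0.007,0,-0.009,0,0.07,0],[-1,0.01,0,-0.009,0,0.07,0],[-1,0.03,0,-0.009,0,0.07,0],[-1,0.05,0,-0.009,0,0.07,0],[-1,0.07,0,-0.009,0,0.07,0]]' 70
python3 -m creep '[[-1,0.02,0,0,0,0,0],[-1,0.04,0,0,0,0,0],[-1,0.055,0,0,0,0,0],[-1,0.055,0,0,0,0,0]]' 70
python3 - <<'E'
from h import *
s,d=snap('scene','s3.png'); b=cv2.imread('pics/s3.png')[100:300,210:450]
cv2.imwrite('pics/s3c.png',cv2.resize(b,None,fx=3,fy=3,interpolation=cv2.INTER_CUBIC))
print(s['tool_pos']+s['eef_rot'][:,2]*.155)
E
```

```text
time_s: 6.62
tool_pos: [0.4444, 0.1272, 0.2659]
eef_rot: [[-0.233, 0.965, -0.118], [0.86, 0.262, 0.438], [0.453, 0.0, -0.891]]
force: [0.0, -1.1, -2.0]
grip_width: 0.0296
grip_force: 69.3
time_s: 7.12
tool_pos: [0.4319, 0.1742, 0.2909]
eef_rot: [[-0.235, 0.965, -0.118], [0.86, 0.263, 0.437], [0.453, 0.001, -0.892]]
force: [0.4, 0.7, -2.2]
grip_width: 0.0295
grip_force: 69.3
[0.41362134 0.24195064 0.1526788 ]
```

View pics/s3c.png

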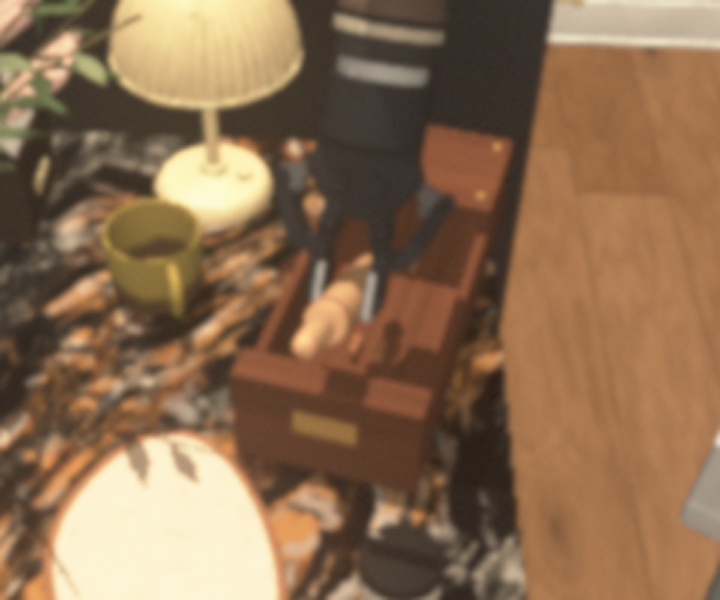

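```bash
python3 -m creep '[[-1,0.008,0,-0.016,0,0,0],[-1,0.016,0,-0.031,0,0,0],[-1,0.024,0,-0.047,0,0,0],[-1,0.032,0,-0.062,0,0,0],[-1,0.036,0,-0.071,0,0,0],[-1,0.036,0,-0.071,0,0,0]]' 70
python3 - <<'E'
from h import *
go([.4395,.455,.32],[-.2614,.9652],0)
E
```

```text
time_s: 7.92
tool_pos: [0.4326, 0.173, 0.3704]
eef_rot: [[-0.233, 0.965, -0.117], [0.861, 0.261, 0.437], [0.453, 0.001, -0.892]]
force: [0.1, 0.9, -3.3]
grip_width: 0.0297
grip_force: 69.5
shift [0.2182 0.0801 0.1675] turn [ 1.300e-03 -4.699e-01 -4.000e-04]
```

```bash
python3 -m creep '[[-1,0.011,0.004,0.0085,0,-0.024,0],[-1,0.038,0.014,0.029,0,-0.08,0],[-1,0.071,0.026,0.054,0,-0.153,0],[-1,0.109,0.04,0.084,0,-0.235,0],[-1,0.147,0.054,0.113,0,-0.317,0],[-1,0.18,0.066,0.138,0,-0.39,0],[-1,0.207,0.076,0.159,0,-0.446,0],[-1,0.218,0.08,0.1675,0,-0.47,0]]' 70
python3 -m creep '[[-1,0,0,0.01,0,0,0],[-1,0,0,0.02,0,0,0],[-1,0,0,0.02,0,0,0],[-1,0,0,0.02,0,0,0]]' 70
python3 - <<'E'
from h import *
import pickle
o={}
for n in('top','scene'):
    s,d=snap(n,n+'4.png');o[n]=cam(d,s)
pickle.dump(o,open('c4.pkl','wb'))
a=cv2.imread('pics/top4.png')[145:295,160:310];b=cv2.imread('pics/scene4.png')[180:380,180:380]
f=lambda i:cv2.resize(i,(400,400),interpolation=cv2.INTER_CUBIC)
cv2.imwrite('pics/f4.png',np.hstack([f(a),f(b)]))
E
```

```text
time_s: 8.93
tool_pos: [0.4385, 0.4567, 0.3171]
eef_rot: [[-0.263, 0.965, -0.002], [0.965, 0.263, -0.002], [-0.002, -0.003, -1.0]]
force: [0.4, 1.2, -2.9]
grip_width: 0.0295
grip_force: 69.6
time_s: 9.43
tool_pos: [0.4393, 0.454, 0.2997]
eef_rot: [[-0.26, 0.966, 0.0], [0.966, 0.26, 0.001], [0.0, 0.0, -1.0]]
force: [0.7, -0.5, -2.8]
grip_width: 0.0297
grip_force: 69.7
```

View pics/f4.png

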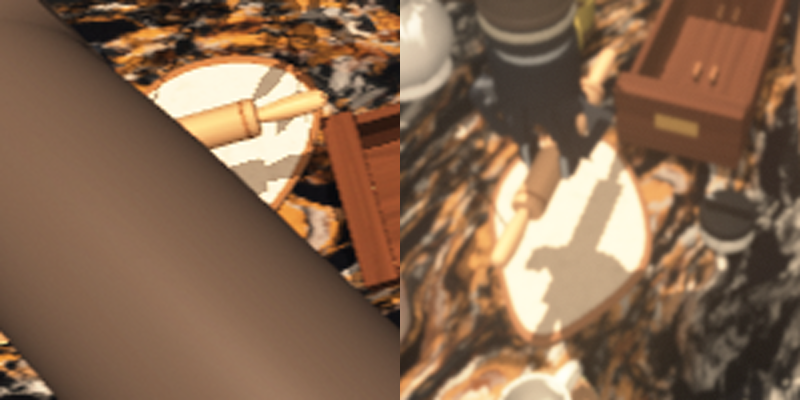

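The pin is held above the board (decked tip at top (281,182), open tip at scene (229,311)), and board, box and timer look unmoved. I'll check level and centring numerically.

```bash
python3 - <<'E'
from h import *
import pickle
np.set_printoptions(precision=4,suppress=True)
o=pickle.load(open('c4.pkl','rb'));T,S=o['top'],o['scene']
D=atz(T,281.1,181.8,.14);n=np.array([.9652,.2614])
o_,q=ray(S,229,311);g=np.array([.4393,.454]);l=((g-o_[:2])@n)/(q[:2]@n);x=o_+l*q
print(D,'open',x,'mid',(D+x)/2,np.linalg.norm(D-x),'sh',[atz(T,160+u/2.667,145+v/2.667,.14) for u,v in[(255,119)]])
# board right edge before/after
print('box lip corner',(160+328/2.667,145+113/2.667))
print(np.abs(r.read_state()['qvel']).max())
E
```

```text
[0.4785 0.2991 0.14  ] open [0.4099 0.5624 0.1353] mid [0.4442 0.4307 0.1376] 0.2721354389457761 sh [array([0.462 , 0.3541, 0.14  ])]
box lip corner (282.9846269216348, 187.36970378702662)
0.34949574000650735
```

```bash
python3 -c "from rig import r; print(r.job_done())"
```

```text
the job is handed in; nothing more can be done
None
```

I drew the rolling pin out of the box, open end first, and handed the job in with it gripped, level and still, its middle within about 5 mm of the board's centre and about 13 cm above it; the verdict was not shown.

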